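# Load a mains plug through the spring guard flap of an insulation tester

## Robot

A 6-joint arm with a two-finger parallel gripper is mounted at the origin on a cart in front of the work surface, level with it; the furniture and walls round the work are solid. World frame = base frame: x ahead of the robot, y to its left, z up, the work surface at z = 0. Lengths are in m, angles in rad, forces in N, time in s.
With the tool pointing down it reaches from about 0.35 to 0.8 m from the base axis. Payload 7.3 kg.
Tool frame: the origin (TCP) lies on the centre line of the jaws, within the pads' length; the fingertips stand 11 mm ahead of it and the grasp point (between the pads) lies 8 mm behind it; z points along the fingers, y is the line along which they close (so a half turn about z gives the same grasp; the last joint's range is limited). The gripper opens to 85 mm and grips with 20 to 120 N. Pads are 22 mm wide; open, the fingers measure 114 mm over their backs; the gripper's body (76 mm by 85 mm) begins 54 mm behind the grasp point. The pads swing forward as they close: fully open they stand 13 mm farther back than shut.
Start: joints at [-1.306, 0.342, 1.524, -0, 1.275, -0.146], TCP at [0.21, -0.481, 0.242] pointing down, gripper open.
Joint ranges: [-2.53, 2.53], [-0.77, 2.02], [0.04, 2.7], [-1, 4.14], [0.28, 2.66], [-3.11, 3.11]. Speed limits (rad/s): [2.57, 2.57, 3.14, 3.14, 3.14, 3.14].

## Interface

Orientations are given as a unit quaternion [x, y, z, w].
In Python, from workcell import reach, move_straight, movej, command_gripper, hold, solve_ik, read_state, get_image, camera_model, PlanningError, finish_job, search_frame, masks_of gives the robot as it stands. Calls block until the motion is done:
- reach(position, orientation): joint-space move of the TCP to a pose.
- move_straight(position, orientation=None, speed=0.15, max_force=None): straight line of the TCP; orientation=None keeps the orientation; speed is the mean speed in m/s. With max_force (N) it stops when the force on the tool has changed by that much, and returns True; else False.
- movej(angles): joint-space move.
- command_gripper(opening, force=None): finger opening in m; force is the grip in N (None keeps the last); returns when the fingers have stopped.
- hold(seconds).
- solve_ik(position, orientation): joint angles nearest the present ones, or None.
- read_state(): the state.
- get_image(name): name is "scene" or "top" or "wrist"; returns (picture, depth): 420x560x3 uint8, red, green, blue; 420x560 float32, m along the optical axis (not along the pixel's ray), 0 where there is no reading.
- camera_model(name): a dict with "K" (3x3 intrinsics, pixels), "R" (3x3) and "t" (3): a world point X has camera coordinates R X + t; the wrist camera has in their place "tool_from_camera" (4x4, takes a point from camera to tool coordinates, whose origin is the TCP and whose axes are the flange's). Camera axes: x right, y down, z forward; pixel columns grow to the right and rows downward; lengths in m; the calibration is good to about 2 mm. A picture is of the moment at which its call begins: read the wrist's pose just before it. camera_model takes no time and is no camera call.
A pose or a line that the arm cannot do raises PlanningError and nothing moves.
- finish_job(): hands the job in; it is judged then, once.
Trained networks look in the newest picture that a camera, given by its name, has taken for a name from the list of things; names that differ only in an ending like _2 or _b are one class to them, and where a whole thing is asked for, a point or a joint stands for the part that bears it (a point fixed in the world has none). Each returns a list of dicts, best first, with "confidence" (0 to 1); they miss things now and then, are a little off and sometimes report something else, mostly with a low value. They report only what shows in the picture. A call takes as long as a camera call.
- search_frame(name, camera): "rect" ([left, top, right, bottom] in pixels, round what is visible of it).
- masks_of(name, camera): "mask" (420x560 bool, what is visible of it) and "rect" ([left, top, right, bottom] in pixels, round what is visible of it).
The state is a dict: "time_s": time; "joint_positions": joint angles; "dq": joint speeds; "tau": joint torques, N m; "eef_pos": TCP position; "eef_rot": TCP orientation; "contact_force": force on the tool from outside, world axes, zero at the start; "torque": the same for the moment, N m; "grip_width": finger opening in m; "grip_force": force on a finger pad.
Only numpy, scipy, OpenCV 4.12 (cv2) and the standard library are available. Lean on these libraries where they do the work, as an engineer would, in place of code of your own. Each camera call takes 0.05 s, during which the arm holds its last target. There are 200 camera calls.

## Task

Load the grey mains plug into the insulation-test box: lay it in the open infeed channel with its pins towards the flap, let go of it, and use the red-handled pusher to drive it through the spring flap until its pins are up against the brass contact plate inside. Then draw the pusher all the way back so that the flap swings shut behind the plug, and leave the two black plugs where they lie.

Things in the scene. Friction and masses are not known exactly. Their poses are not given: they have to be found in the camera images.
- grey_plug: light grey mains plug lying on a riser (top z 0.10 m). Origin: centre of its underside; +y points along the pins. Body 37 mm wide (x), 37 high (z), y -36 (narrow tail) to +17 mm, two steel pins on to y +36, 18 mm above the underside. 70 to 115 g. Grip across x at y about 0, tips 10 mm or more above its underside. Starts with +y within 0.4 rad of world +y
- black_plug_1: black mains plug of the same shape as the grey one, waiting beside it; must stay where it lies. Origin: centre of its underside
- black_plug_2: second black mains plug, same shape; must stay where it lies. Origin: centre of its underside
- test_box: fixed grey test box with an infeed channel in front. Origin: underside, below the plane of the port; +x is the direction of travel into the box. Box x -5..138, y -66..66, up to z 102 mm, clear cover. Port 58 wide, z 14 to 66. Channel in front of it: floor z 14, x -108 to -5, 46 mm wide between guides that rise to z 21 (y 23..28). Rods at y +-54, top z 29
- channel (a point): point on the channel floor, 46 mm before the port on the centre line: lay the plug with its origin here, pins to the port: its tail and its pins then clear pusher and flap by 10 mm or more; its axes are those of the test box
- contact (a point): centre of the inner face of the brass contact plate at the back of the box, 122 mm past the port plane, 32 mm above the box's underside; the pin tips come up to it
- pin_tip (a point): midpoint between the tips of the grey plug's two pins, 36 mm along +y from the plug's origin, 18 mm above its underside
- flap (a joint): orange flap in the yellow-framed port, hinged along the top of the port, 52 mm long, swings inward only. 0 shut, up to 1.5 rad; a spring shuts it. A light touch of about 0.5 N at the plug opens it. It stays up on whatever is under it and shuts once the tail of the plug is 45 mm past the port and the pusher is out
- pusher (a joint): travel of the pusher carriage in m, along test box +x: 0 drawn back, end stop 0.158; about 1 N of friction. At q its rubber face stands at test box x = q - 0.104; the 72 mm plug touches the contact plate at q = 0.154. Its stops are rigid. It starts between 0 and 0.010, and slides if bumped
- pusher_grip (a point): centre of the pusher's upright red handle, a block 26 mm (test box x) by 16 mm (y) by 42 mm high; top 18 mm above this point. Grip it across test box y. It stands 94 mm above the box's underside, at test box x = q - 0.184, and stays outside the box at full travel

How it is judged:
By the outcome, as a careful person would: the job done as asked, in the order asked, and still so for the second after the job is handed in, with the robot touching nothing.
It also fails if it takes over 51 s, if anything falls off the work surface, if the arm or the gripper's body presses on something with over 40 N, if the wrist force passes 120 N, or if a joint passes its speed limit or range.

## Working session

There is one attempt and no reset: what is moved stays moved. The work goes in short steps, each a Python script; the robot and the scene stay as the last script left them, time stands still between calls to the robot, and variables do not carry over. Pictures are saved under pics/ and viewed, at most 10 in all, crops included, and the job is handed in when it is done.

```bash
ls; mkdir -p pics; cat > h.py <<'E'
import numpy as np, cv2
from workcell import *
def pts(cam, depth, mask):
    m=camera_model(cam); K=m["K"]; v,u=np.nonzero(mask&(depth>0)); z=depth[v,u]
    P=np.stack([(u-K[0][2])/K[0][0]*z,(v-K[1][2])/K[1][1]*z,z],1)
    if "R" in m: return (P-np.array(m["t"]))@np.array(m["R"])
    T=np.array(m["tool_from_camera"]); return P@T[:3,:3].T+T[:3,3]
E
python3 - <<'E'
from h import *
for c in ["scene","top"]:
    im,d=get_image(c); cv2.imwrite(f"pics/{c}.png",im[:,:,::-1]); np.savez(f"{c}.npz",im=im,d=d)
    for n in ["grey_plug","black_plug_1","test_box","pusher","pusher_grip","flap"]:
        for r in masks_of(n,c)[:3]:
            P=pts(c,d,r["mask"]); print(c,n,round(r["confidence"],2),r["rect"],len(P),np.median(P,0).round(3) if len(P) else '',np.percentile(P,[2,98],axis=0).round(3).tolist() if len(P) else '')
            if r is None: pass
            np.save(f"m_{c}_{n}.npy",r["mask"]) if r["confidence"]>.5 else 0
print(read_state())
E
```

```text
pics
workcell.py
scene grey_plug 0.65 [286.7, 253.5, 317.3, 277.6] 515 [0.394 0.38  0.13 ] [[0.383, 0.345, 0.11], [0.413, 0.4, 0.138]]
scene black_plug_1 0.79 [319.1, 228.4, 351.2, 253.0] 508 [0.394 0.289 0.13 ] [[0.381, 0.248, 0.102], [0.416, 0.312, 0.139]]
scene black_plug_1 0.65 [355.0, 202.7, 386.1, 223.9] 439 [0.4   0.186 0.129] [[0.387, 0.142, 0.101], [0.421, 0.208, 0.139]]
scene black_plug_1 0.32 [175.4, 128.8, 336.6, 264.0] 10227 [0.559 0.379 0.164] [[0.509, 0.15, 0.111], [0.654, 0.479, 0.205]]
scene test_box 0.98 [176.1, 125.7, 336.7, 265.0] 10446 [0.56  0.378 0.161] [[0.509, 0.146, 0.106], [0.66, 0.479, 0.205]]
scene pusher 0.73 [277.5, 123.9, 333.3, 184.8] 1087 [0.602 0.164 0.139] [[0.546, 0.14, 0.114], [0.667, 0.236, 0.213]]
scene pusher_grip 0.61 [278.5, 125.3, 332.2, 185.9] 1065 [0.602 0.164 0.139] [[0.546, 0.141, 0.113], [0.668, 0.236, 0.213]]
scene pusher_grip 0.26 [176.9, 125.1, 337.1, 266.7] 10295 [0.559 0.378 0.162] [[0.509, 0.149, 0.11], [0.656, 0.479, 0.205]]
scene flap 0.32 [277.9, 123.4, 330.9, 183.5] 1125 [0.602 0.164 0.139] [[0.546, 0.139, 0.113], [0.668, 0.2
[... 871 characters left out ...]
sitions': array([-1.30598778e+00,  3.41962461e-01,  1.52406843e+00, -4.52471419e-05,
        1.27541472e+00, -1.46018813e-01]), 'dq': array([ 8.80598803e-04, -4.36431602e-05,  1.22246664e-04,  9.48230708e-04,
        1.47593705e-04,  2.43311253e-04]), 'tau': array([ 2.71086290e-03, -4.33449018e+01, -2.46240842e+01,  7.92728042e-05,
        1.16905298e-04,  4.67592002e-06]), 'eef_pos': array([ 0.20967396, -0.48133963,  0.24235205]), 'eef_rot': array([ 9.78975343e-01,  2.03978605e-01, -1.72417903e-05,  7.46777382e-05]), 'contact_force': array([ 0.22724943,  0.12342289, -1.13927134]), 'torque': array([-0.04624706,  0.01365721,  0.00269434]), 'grip_force': 0.0, 'grip_width': 0.08528385806062212}
```

View pics/scene.png

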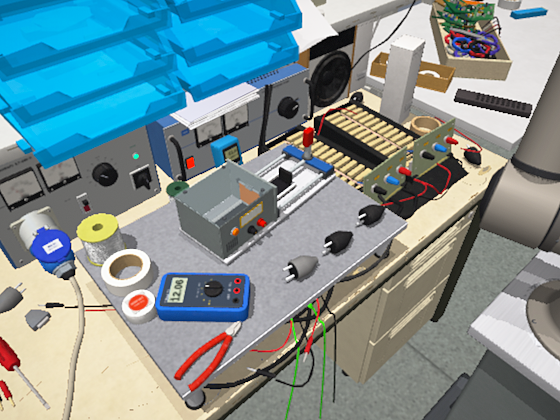

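View pics/top.png

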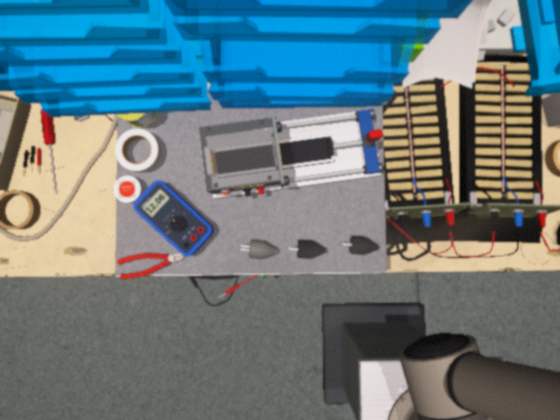

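The scene view shows the grey plug at about (300,267), black plugs at (337,241) and (371,214), and the box at (235,215) with the red handle at (308,138). The top view shows the grey plug at (262,249) with pins to the left (+y). The box lies left and the pusher right at (375,135), turned slightly, and blue shelves overhang at the back.

```bash
cat > fit.py <<'E'
from h import *
for c in ["top","scene"]:
    z=np.load(c+".npz"); im,d=z["im"],z["d"]; hsv=cv2.cvtColor(im,cv2.COLOR_RGB2HSV)
    P=np.zeros(d.shape+(3,)); P[d>0]=pts(c,d,d>0)
    X,Y,Z=P[...,0],P[...,1],P[...,2]
    reg=(d>0)&(X>.47)&(X<.72)&(Y>.1)&(Y<.52)
    s=(d>0)&(Z>.215)&(Y>0)&(Y<.6)&(X>.3)&(X<.85)
    if s.any(): print(c,"overhead: minx",np.percentile(X[s],[0,1,10]),"zmin",Z[s].min(), [(round(x,2), round(Z[s&(abs(X-x)<.01)].min(),3)) for x in np.arange(.6,.86,.03) if (s&(abs(X-x)<.01)).any()])
    t=reg&(Z>.19)&(Z<.212)&(Y>.27); Q=P[t]; 
    print(c,"rim z",np.median(Q[:,2]),cv2.minAreaRect(Q[:,:2].astype(np.float32)*1000))
    red=reg&(Y<.3)&((hsv[...,0]<8)|(hsv[...,0]>172))&(hsv[...,1]>150)&(hsv[...,2]>70)&(Z>.15)
    Q=P[red]; print(c,"handle",len(Q),np.median(Q,0).round(4),Q.min(0).round(3),Q.max(0).round(3)); Q=Q[Q[:,2]>Q[:,2].max()-.004]; print("  top",len(Q),Q.mean(0).round(4),Q.min(0).round(3),Q.max(0).round(3))
    blue=reg&(Y<.3)&(hsv[...,0]>100)&(hsv[...,0]<130)&(hsv[...,1]>120)&(Z<.2)&(Z>.10); Q=P[blue]; print(c,"blue",len(Q),np.median(Q[:,2]).round(4),cv2.minAreaRect(Q[:,:2].astype(np.float32)*1000))
    g=(d>0)&(abs(X-.40)<.04)&(abs(Y-.375)<.06); b=g&(Z<.105); print(c,"riser z",np.median(Z[b]).round(4))
    m=np.load(f"m_{c}_grey_plug.npy")
    Q=P[m&(Z>.125)]; hi=Q[Q[:,2]>.13]; print(c,"plug",Q.min(0).round(3),Q.max(0).round(3),cv2.minAreaRect(Q[:,:2].astype(np.float32)*1000),"PCA",np.linalg.svd(Q[:,:2]-Q[:,:2].mean(0),full_matrices=False)[2][0])
    # channel guides/white floor
    w=reg&(hsv[...,1]<40)&(hsv[...,2]>200)&(Z<.15); Q=P[w]; print("white",len(Q),np.percentile(Q[:,2],[5,50,95]) if len(Q) else '')
im=np.load("top.npz")["im"]; cv2.imwrite("pics/crop.png",cv2.resize(im[100:265,190:395],None,fx=3.8,fy=3.6,interpolation=cv2.INTER_CUBIC)[:,:,::-1])
E
python3 fit.py
```

```text
top overhead: minx [0.58915252 0.60021213 0.61272673] zmin 0.21528213838384802 [(np.float64(0.6), np.float64(0.215)), (np.float64(0.63), np.float64(0.382)), (np.float64(0.66), np.float64(0.372)), (np.float64(0.69), np.float64(0.347)), (np.float64(0.72), np.float64(0.366)), (np.float64(0.75), np.float64(0.366)), (np.float64(0.78), np.float64(0.366))]
top rim z 0.20137154514487898 ((576.6704711914062, 400.74639892578125), (131.3710174560547, 144.38441467285156), 7.570253849029541)
top handle 121 [0.6076 0.1567 0.2109] [0.6   0.143 0.188] [0.616 0.167 0.216]
  top 43 [0.609  0.1537 0.2128] [0.602 0.144 0.212] [0.615 0.164 0.216]
top blue 598 0.1373 ((609.1435546875, 154.80104064941406), (123.1730728149414, 25.67775535583496), 7.2747063636779785)
top riser z 0.1002
top plug [0.383 0.34  0.125] [0.418 0.406 0.14 ] ((399.83642578125, 373.31072998046875), (66.66284942626953, 34.06581497192383), 83.14884185791016) PCA [-0.19821098 -0.98015938]
white 2538 [0.10935721 0.11240109 0.11965754]
scene overhead: minx [0.60490859 0.60907934 0.61349335] zmin 0.21516725009202542 [(np.float64(0.6), np.f
[... 236 characters left out ...]
64(0.45)), (np.float64(0.84), np.float64(0.215))]
scene rim z 0.2026135610303325 ((578.549072265625, 402.97705078125), (135.7139892578125, 145.3855743408203), 7.287229061126709)
scene handle 178 [0.603  0.1635 0.1981] [0.599 0.146 0.173] [0.616 0.171 0.215]
  top 31 [0.6075 0.1581 0.2133] [0.602 0.146 0.211] [0.616 0.169 0.215]
scene blue 377 0.1382 ((602.9439086914062, 191.87855529785156), (124.96952819824219, 93.26932525634766), 7.5817365646362305)
scene riser z 0.101
scene plug [0.382 0.345 0.125] [0.417 0.403 0.14 ] ((397.0238037109375, 375.2245178222656), (58.83478927612305, 32.302757263183594), 77.16106414794922) PCA [0.20317753 0.97914192]
white 1244 [0.11179193 0.11418358 0.13186443]
```

View pics/crop.png

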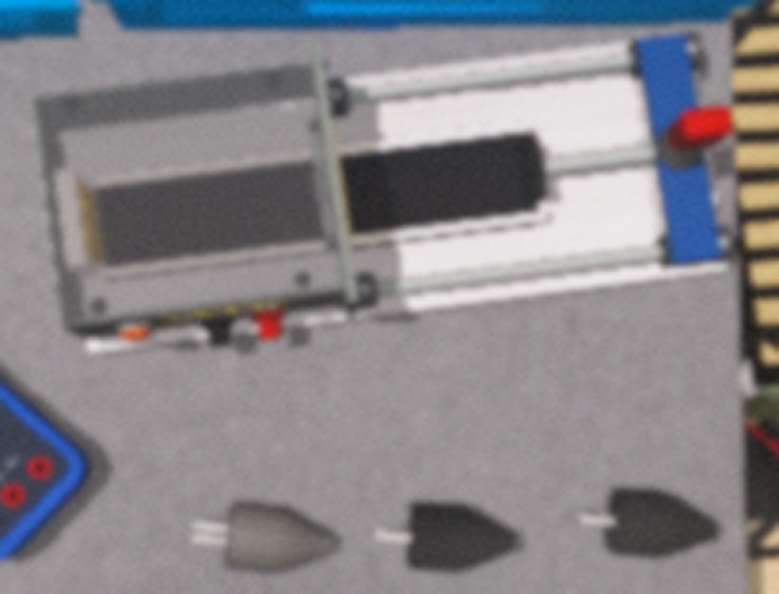

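The crop confirms the box turned about 7.4°: contact plate at its left (90,220), port frame at (335,190), channel to its right, red handle at (705,122). The next risk is the overhead shelf, so I check its edge against the wrist's height.

```bash
python3 - <<'E'
from h import *
A=[]
for c in ["top","scene"]:
    d=np.load(c+".npz")["d"]; A.append(pts(c,d,d>0))
A=np.vstack(A)
for y in np.arange(0,.6,.05):
    o=[]
    for x in np.arange(.5,.80,.02):
        s=(abs(A[:,0]-x-.01)<.01)&(abs(A[:,1]-y-.025)<.025)&(A[:,2]>.23)
        o.append(f"{x:.2f}:{A[s,2].min():.2f}-{A[s,2].max():.2f}" if s.sum()>4 else "")
    print(round(y,2),*[q for q in o if q])
a=np.radians(7.4); e=np.array([-np.sin(a),np.cos(a),0])
from scipy.spatial.transform import Rotation as R
def ori(b,tilt=0,half=0): # tool y across the axis b, tool top leans to -b by tilt
    z=-np.array([0,0,1.])*np.cos(tilt)+b*np.sin(tilt); y=np.cross([0,0,1],b)*(-1 if half else 1); return R.from_matrix(np.array([np.cross(y,z),y,z]).T).as_quat()
o=np.array([.586,.336,.1])
for n,p in dict(pl=[.397,.37,.122],ch=o-.046*e+[0,0,.036],h0=o-.184*e+[0,0,.086],h1=o-.030*e+[0,0,.086]).items():
  for t in (0,.2,.3):
    for h in (0,1): print(n,t,h,np.round(p,3),solve_ik(np.array(p),ori(e,t,h)))
E
```

```text
0.0 0.58:0.52-0.60 0.60:0.53-0.60 0.62:0.53-0.60 0.64:0.37-0.61 0.66:0.38-0.61 0.68:0.35-0.54 0.70:0.34-0.53 0.72:0.37-0.43 0.74:0.37-0.44 0.76:0.37-0.37
0.05 0.62:0.56-0.58 0.64:0.37-0.60 0.66:0.37-0.61 0.68:0.34-0.58 0.70:0.40-0.53 0.72:0.41-0.44 0.74:0.43-0.45
0.1 0.64:0.37-0.38 0.66:0.37-0.39 0.68:0.34-0.40 0.70:0.40-0.42 0.72:0.41-0.42
0.15 0.60:0.37-0.72 0.62:0.38-0.66 0.64:0.39-0.48 0.66:0.39-0.47 0.68:0.39-0.47 0.70:0.45-0.46 0.72:0.45-0.45
0.2 0.60:0.37-0.72 0.62:0.38-0.67 0.64:0.39-0.47 0.66:0.39-0.47 0.68:0.39-0.46 0.70:0.39-0.45 0.72:0.45-0.45
0.25 0.60:0.37-0.72 0.62:0.38-0.66 0.64:0.39-0.45 0.66:0.39-0.45 0.68:0.39-0.45 0.70:0.39-0.45 0.72:0.45-0.45
0.3 0.60:0.37-0.71 0.62:0.37-0.65 0.64:0.38-0.45 0.66:0.39-0.45 0.68:0.39-0.45 0.70:0.39-0.45 0.72:0.45-0.45 0.74:0.45-0.45 0.76:0.45-0.45 0.78:0.45-0.45
0.35 0.60:0.37-0.72 0.62:0.37-0.66 0.64:0.39-0.45 0.66:0.39-0.45 0.68:0.39-0.45 0.70:0.34-0.45 0.72:0.39-0.45 0.74:0.39-0.45 0.76:0.39-0.45
0.4 0.60:0.37-0.72 0.62:0.37-0.71 0.64:0.38-0.62 0.66:0.38-0.62 0.68:0.39-0.53
0.45 0.60:0.37-0.71 0.62:0.38-0.66 0.64:0.39-0.58 0.66:
[... 2036 characters left out ...]
9808057]
h0 0.3 1 [0.61  0.154 0.186] [-0.01855991  0.58102685  1.33156145  0.30931891  1.28780658 -0.24351209]
h1 0 0 [0.59  0.306 0.186] [ 3.63672946e-01  6.44185941e-01  1.17712388e+00 -4.44089210e-16
  1.32028283e+00 -2.90707407e+00]
h1 0 1 [0.59  0.306 0.186] [ 3.63672946e-01  6.44185941e-01  1.17712388e+00 -4.44089210e-16
  1.32028283e+00  2.34518581e-01]
h1 0.2 0 [0.59  0.306 0.186] [ 0.2729868   0.61464041  1.24866767  0.20830018  1.25573237 -3.06028034]
h1 0.2 1 [0.59  0.306 0.186] [0.2729868  0.61464041 1.24866767 0.20830018 1.25573237 0.08131231]
h1 0.3 0 [0.59  0.306 0.186] None
h1 0.3 1 [0.59  0.306 0.186] [ 0.22743142  0.60804486  1.28227074  0.3165316   1.23702402 -0.00405759]
```

```bash
cat >> h.py <<'E'
from scipy.spatial.transform import Rotation as R
a=np.radians(7.4); e=np.array([-np.sin(a),np.cos(a),0]); UP=np.array([0,0,1.]); lat=np.cross(UP,e) # box x,z,y
o=np.array([.586,.336,.1])
def ori(yaw_axis,lean=0,roll=0):
    """tool y across axis b; tool back leans to -b by lean, then rolled about b so the back leans to the robot"""
    b=yaw_axis; y=-np.cross(UP,b); z=-UP*np.cos(lean)+b*np.sin(lean)
    return (R.from_rotvec(-b*roll*(1 if np.cross(b,UP)[0]>0 else -1))*R.from_matrix(np.array([np.cross(y,z),y,z]).T))
def wpts(d,mask,s):
    return pts("wrist",d,mask)@R.from_quat(s["eef_rot"]).as_matrix().T+s["eef_pos"]
E
python3 - <<'E'
from h import *
q=ori(e,0,.2); print("back dir",-q.as_matrix()[:,2]) # x should be negative
print(np.round(camera_model("wrist")["tool_from_camera"],3).tolist())
A=[]
for c in ["top","scene"]:
    d=np.load(c+".npz")["d"]; P=pts(c,d,d>0); s=(P[:,2]>.4)&(P[:,2]<.65)&(P[:,1]>.15)&(P[:,1]<.5)&(P[:,0]>.55)&(P[:,0]<.66); print("shelf face",c,s.sum(),np.percentile(P[s,0],[0,2,10,30,50]).round(3))
y=np.array([.1,.995,0]); y/=np.linalg.norm(y)
reach([.40,.33,.33],ori(y,0,0).as_quat())
s=read_state(); im,d=get_image("wrist"); cv2.imwrite("pics/w1.png",im[:,:,::-1]); np.savez("w1.npz",im=im,d=d,p=s["eef_pos"],r=s["eef_rot"])
for r in masks_of("grey_plug","wrist")[:2]:
    P=wpts(d,r["mask"],s); print(round(r["confidence"],2),r["rect"],np.percentile(P,[1,50,99],axis=0).round(3).tolist()); 
    B=P[P[:,2]>.11]; print(cv2.minAreaRect(B[:,:2].astype(np.float32)*1000))
    np.save("m_w1.npy",r["mask"]) if r["confidence"]>.4 else 0
print(s["time_s"],s["eef_pos"],s["contact_force"])
E
```

```text
back dir [-0.19701465 -0.02558773  0.98006658]
[[0.0, -0.952, -0.305, 0.078], [1.0, 0.0, -0.001, -0.0], [0.001, -0.305, 0.952, -0.131], [0.0, 0.0, 0.0, 1.0]]
shelf face top 22200 [0.606 0.61  0.614 0.618 0.62 ]
shelf face scene 8017 [0.605 0.609 0.612 0.616 0.619]
0.93 [254.0, 94.2, 295.8, 171.2] [[0.381, 0.339, 0.1], [0.397, 0.373, 0.13], [0.415, 0.404, 0.136]]
((396.8017883300781, 371.388427734375), (70.46710205078125, 36.2249755859375), 84.92705535888672)
3.6417 [0.40044234 0.32943971 0.32989531] [-0.65855015  0.92382467 -0.16120822]
```

View pics/w1.png

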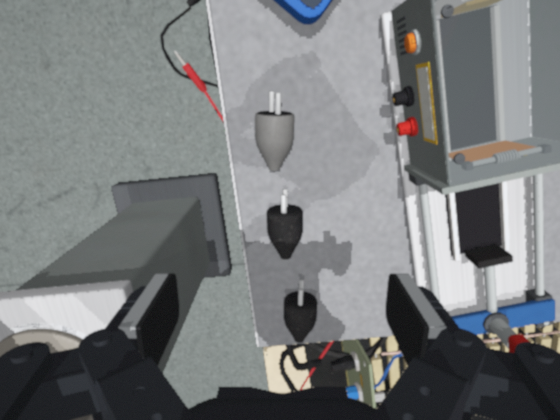

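The wrist view shows the grey plug at (275,130), pins up, aligned with the tool, and the port frame at (490,165). Its measured size of 70×36 mm agrees with the given one. I refine the box from this view, then grasp.

```bash
python3 - <<'E'
from h import *
w=np.load("w1.npz"); s=dict(eef_pos=w["p"],eef_rot=w["r"]); d=w["d"]; im=w["im"]
P=np.zeros(d.shape+(3,)); P[d>0]=wpts(d,d>0,s)
hsv=cv2.cvtColor(im,cv2.COLOR_RGB2HSV)
for nm,D,PP,h in [("wrist",d,P,hsv)]+[(c,(z:=np.load(c+".npz"))["d"],None,cv2.cvtColor(z["im"],cv2.COLOR_RGB2HSV)) for c in ("top","scene")]:
    if PP is None: PP=np.zeros(D.shape+(3,)); PP[D>0]=pts(nm,D,D>0)
    B=PP-o; bx=B@e; by=B@lat; bz=B[...,2]; ok=(D>0)
    # guides/rods: lateral profile in the channel section, per height band
    sec=ok&(bx>-.075)&(bx<-.02)&(abs(by)<.08)
    blk=sec&(h[...,2]<70)&(bz<.02)&(bz>.005); L=by[blk]; print(nm,"black floor lateral",len(L),np.percentile(L,[2,50,98]).round(4) if len(L) else '',"z",np.median(bz[blk]).round(4) if len(L) else '')
    if len(L):
        for lo,hi in ((-.085,-.06),(-.06,-.04),(-.04,-.015)):
            k=blk&(bx>lo)&(bx<hi); print("   ",lo,np.percentile(by[k],[3,97]).round(4) if k.any() else '')
    for sg in (1,-1):
        k=sec&(bz>.023)&(bz<.035)&(by*sg>.04)&(by*sg<.07); print("  rod",sg,k.sum(),np.median(by[k]).round(4) if k.any() else '')
    fr=ok&(bz>.06)&(bz<.11)&(abs(by)<.06)&(bx>-.03)&(bx<.03); print("  front x",np.percentile(bx[fr],[1,5,20]).round(4) if fr.any() else '')
    k=ok&(bz>.03)&(bz<.044)&(bx<-.15)&(bx>-.21)&(h[...,0]>100)&(h[...,0]<130)&(h[...,1]>120); print("  bluebar",k.sum(),np.percentile(by[k],[2,98]).round(4),np.percentile(bx[k],[2,98]).round(4)) if k.any() else 0
g=np.array([np.sin(np.radians(5.1)),np.cos(np.radians(5.1)),0]); p=np.array([.397,.371,.125]); q=ori(g,.2).as_quat()
command_gripper(.062,30); reach(p+[0,0,.06],q); move_straight(p,q,.1)
command_gripper(.0,35); s=read_state(); print(s["grip_width"],s["grip_force"],s["eef_pos"],s["contact_force"])
move_straight(p+[0,0,.10],q,.15); s=read_state(); print(s["grip_width"],s["grip_force"],s["time_s"])
E
```

```text
wrist black floor lateral 1360 [-0.0213 -0.0014  0.0189] z 0.0132
    -0.085 [-0.021   0.0184]
    -0.06 [-0.0206  0.0184]
    -0.04 [-0.0161  0.018 ]
  rod 1 452 0.0565
  rod -1 402 -0.0508
  front x [-0.005  -0.0035  0.0017]
  bluebar 1603 [-0.0579  0.039 ] [-0.1928 -0.1694]
top black floor lateral 541 [-0.0204 -0.0015  0.0177] z 0.0143
    -0.085 [-0.0199  0.0169]
    -0.06 [-0.0203  0.0172]
    -0.04 [-0.0202  0.0177]
  rod 1 110 0.0547
  rod -1 109 -0.0527
  front x [-0.0065 -0.0044  0.001 ]
  bluebar 598 [-0.059   0.0599] [-0.1941 -0.171 ]
scene black floor lateral 16 [0.0096 0.0157 0.029 ] z 0.0159
    -0.085 [0.0096 0.0288]
    -0.06 [0.0287 0.0288]
    -0.04 
  rod 1 84 0.0561
  rod -1 8 -0.0537
  front x [-0.0042 -0.0023  0.0025]
  bluebar 370 [-0.0586  0.0626] [-0.1908 -0.1677]
0.034574357262858686 34.299607527209446 [0.39739538 0.37126037 0.12614609] [-1.10219024 -1.03388305  4.88740063]
0.034779813628453185 34.762184283463284 6.6917
```

```bash
python3 - <<'E'
from h import *
th=np.radians(11); q=ori(e,.2,th).as_quat()
c=o-.046*e+.014*UP; piv=c+.0185*lat
rr=ori(e,0,th)*ori(e,0,0).inv()
def tcp(up): return piv+rr.apply(c+.026*UP-piv)+up*UP
print(tcp(0),solve_ik(tcp(.055),q))
reach(tcp(.07)-[.09,.03,0],q)
move_straight(tcp(.055),q,.12)
s=read_state(); print(s["time_s"],s["contact_force"],s["grip_width"])
im,d=get_image("wrist"); cv2.imwrite("pics/w2.png",im[:,:,::-1])
im,d=get_image("scene"); cv2.imwrite("pics/s2.png",cv2.resize(im[90:290,150:430],(784,560))[:,:,::-1])
E
```

```text
[0.58666782 0.28970039 0.14305227] [0.26093438 0.49376104 1.44389306 0.20666068 0.99739566 0.01807304]
8.2917 [ 0.45649153 -0.41495565 -0.52683456] 0.034792373135835906
```

View pics/w2.png

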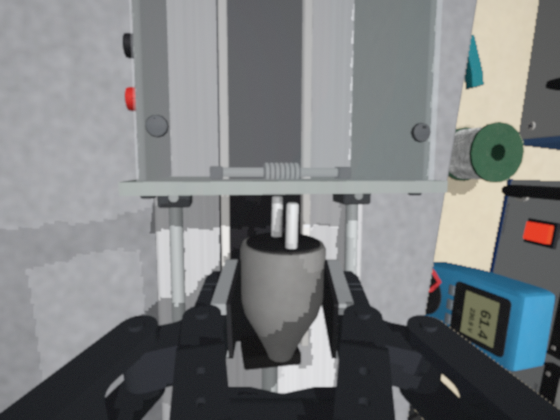

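View pics/s2.png

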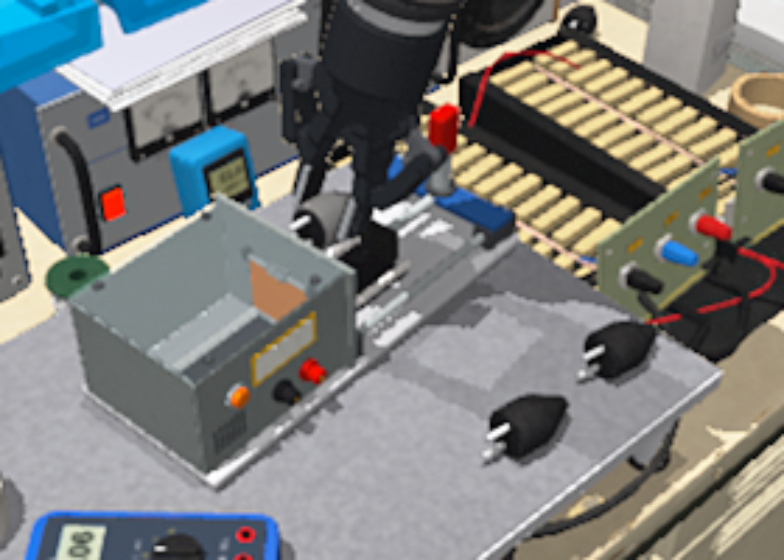

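The plug is held straight above the channel in the wrist view (nose at (283,240), channel centre about x=267, the offset being the roll). The scene view shows it in front of the port, with the black plugs untouched. Next I lower and release.

```bash
python3 - <<'E'
from h import *
th=np.radians(11); q=ori(e,.2,th).as_quat()
c=o-.046*e+.014*UP; piv=c+.0185*lat
rr=ori(e,0,th)*ori(e,0,0).inv()
def tcp(up): return piv+rr.apply(c+.026*UP-piv)+up*UP
hit=move_straight(tcp(.008),q,.12,max_force=8); print(hit)
hit=move_straight(tcp(-.002),q,.03,max_force=3); s=read_state(); print(hit,s["eef_pos"]-tcp(0),s["contact_force"])
if s["eef_pos"][2]-tcp(0)[2]<.005:
    command_gripper(.056); s=read_state(); print(s["grip_width"],s["contact_force"])
    p=s["eef_pos"]; move_straight(p+[0,0,.06],q,.12)
    move_straight(p+[-.05,-.06,.12],q,.2)
    s=read_state(); print(s["time_s"])
    im,d=get_image("wrist"); cv2.imwrite("pics/w3.png",im[:,:,::-1])
    for r in masks_of("grey_plug","wrist")[:2]:
        P=wpts(d,r["mask"],s)-o; print(r["confidence"],r["rect"],"box x",np.percentile(P@e,[1,50,99]).round(3),"lat",np.percentile(P@lat,[1,50,99]).round(3),"z",np.percentile(P[:,2],[1,50,99]).round(3))
    for r in masks_of("pusher_grip","wrist")[:2]: 
        P=wpts(d,r["mask"],s)-o; print(r["confidence"],r["rect"],np.percentile(P@e,[1,50,99]).round(3))
E
```

```text
False
False [-3.36130094e-05 -2.14018455e-05 -2.06789632e-03] [ 0.06898533 -0.3365884  -1.42597033]
0.05582745745593199 [ 0.55473164 -0.20809152  0.19553261]
11.05
0.68 [304.9, 114.9, 358.3, 210.1] box x [-0.079 -0.046 -0.011] lat [-0.017  0.004  0.018] z [0.014 0.043 0.05 ]
0.79 [247.1, 235.9, 360.3, 396.5] [-0.195 -0.174 -0.103]
```

```bash
ls pics
```

```text
crop.png
s2.png
scene.png
top.png
w1.png
w2.png
w3.png
```

View pics/w3.png

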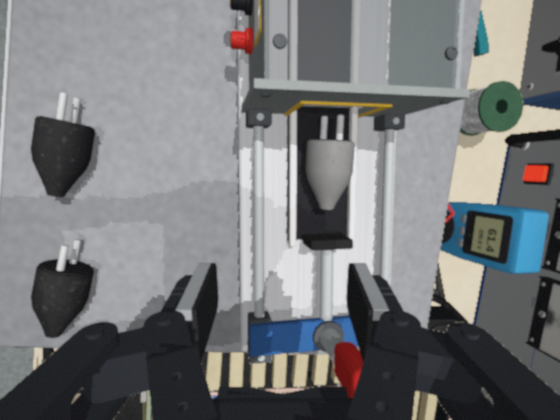

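The plug lies flat in the channel at (330,170), pins toward the yellow port. Measured position is box x -0.046 and lateral about 0, so the placing is right. Now the handle.

```bash
cat > push1.py <<'E'
from h import *
s=read_state(); im,d=get_image("wrist"); hsv=cv2.cvtColor(im,cv2.COLOR_RGB2HSV)
m=((hsv[...,0]<8)|(hsv[...,0]>172))&(hsv[...,1]>150)&(hsv[...,2]>60)&(d>0)
P=wpts(d,m,s); B=np.stack([(P-o)@e,(P-o)@lat,P[:,2]],1); B=B[(B[:,0]<-.13)&(abs(B[:,1])<.04)&(B[:,2]>.15)]
t=B[B[:,2]>.205]; print(len(B),len(t),np.percentile(t,[2,50,98],axis=0).round(4).tolist())
q0=.0025
Q=ori(e,0,np.radians(18)); z=Q.as_matrix()[:,2]; q=Q.as_quat()
def tcp(qq,up=0): return o+(qq-.184)*e+.0975*UP+.008*z+up*UP
reach(tcp(q0,.075)-[.07,0,0],q); move_straight(tcp(q0,.075),q,.15)
command_gripper(.05,25); hit=move_straight(tcp(q0),q,.1,max_force=6); s=read_state(); print("down",hit,s["eef_pos"]-tcp(q0),s["contact_force"])
if not hit:
    command_gripper(0,25); s=read_state(); print(s["grip_width"],s["grip_force"],s["contact_force"],s["time_s"])
im,d=get_image("wrist"); cv2.imwrite("pics/w4.png",im[:,:,::-1])
E
python3 push1.py
```

```text
1022 159 [[-0.1867, 0.0042, 0.2051], [-0.1753, 0.0083, 0.2071], [-0.1699, 0.0096, 0.2099]]
down False [4.58401536e-04 6.28300840e-05 7.79279106e-04] [ 0.74334043 -0.6352374   0.55392601]
0.024217198184108984 26.36241428554058 [-9.97094932 -1.39861544  7.16554888] 13.7417
```

View pics/w4.png

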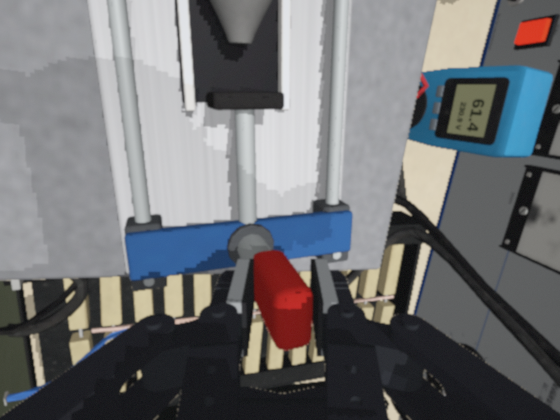

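The handle at (283,300) is between the pads, with a grip width of 24 mm as expected for the rolled grasp. Now I push.

```bash
cat > push2.py <<'E'
from h import *
q=read_state()["eef_rot"]; p0=read_state()["eef_pos"]; q0=.0025
Q=ori(e,0,np.radians(18)); z=Q.as_matrix()[:,2]; q=Q.as_quat()
def tcp(qq,up=0): return o+(qq-.184)*e+.0975*UP+.008*z+up*UP
def rep(n,h):
    s=read_state(); print(n,h,"q~",round((s["eef_pos"]-tcp(0))@e,4),"F.e",round(s["contact_force"]@e,2),s["contact_force"].round(1),s["grip_width"].round(4),s["time_s"])
rep("start",0)
h=move_straight(tcp(.06),q,.06,max_force=15); rep("a",h)
if not h: h=move_straight(tcp(.144),q,.06,max_force=15); rep("b",h)
if not h: h=move_straight(tcp(.159),q,.015,max_force=6); rep("c",h)
im,d=get_image("top"); np.savez("t5.npz",im=im,d=d); a=cv2.resize(im[100:210,190:395],(790,424))
im,d=get_image("wrist"); cv2.imwrite("pics/p5.png",np.vstack([a[:300],cv2.resize(im[:220],(790,300))])[:,:,::-1])
E
python3 push2.py
```

```text
Traceback (most recent call last):
  File "push2.py", line 7, in <module>
    rep("start",0)
    ~~~^^^^^^^^^^^
  File "push2.py", line 6, in rep
    s=read_state(); print(n,h,"q~",round((s["eef_pos"]-tcp(0))@e,4),"F.e",round(s["contact_force"]@e,2),s["contact_force"].round(1),s["grip_width"].round(4),s["time_s"])
                                                                                                                                    ^^^^^^^^^^^^^^^^^^^^^
AttributeError: 'float' object has no attribute 'round'
```

```bash
sed -i 's/s\["grip_width"\].round(4)/s["grip_width"]/' push2.py; python3 push2.py
```

```text
start 0 q~ 0.0026 F.e -0.76 [-9.3 -2.   8.3] 0.024388225274849375 13.7917
a False q~ 0.0603 F.e 0.4 [-9.3 -0.8  6.5] 0.024632168607052835 14.9
b False q~ 0.144 F.e 0.46 [-6.9 -0.4  6.7] 0.02457653497053357 16.45
c True q~ 0.155 F.e -1.58 [ 0.9 -1.5  4. ] 0.024542040550074196 17.2167
```

View pics/p5.png

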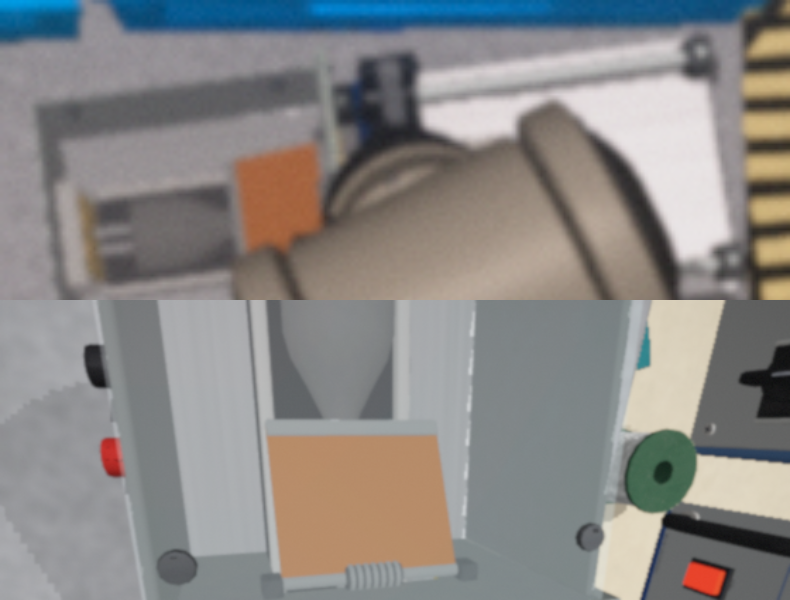

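The top half shows the pins at (100,225), at the brass plate (92,225), and the flap held up at (280,200). The stop came mostly from lateral force, so I nudge further and watch the axial force to confirm seating.

```bash
sed -n '1,6p' push2.py > push3.py; cat >> push3.py <<'E'
q1=(read_state()["eef_pos"]-tcp(0))@e
for k in range(1,5):
    h=move_straight(tcp(q1+.001*k),q,.01,max_force=8); rep("n",h)
    if -(read_state()["contact_force"]@e)>5 or h: break
im,d=get_image("wrist"); s=read_state()
for r in masks_of("grey_plug","wrist")[:1]:
    P=wpts(d,r["mask"],s)-o; print(r["confidence"],np.percentile(P@e,[1,50,99]).round(4))
E
python3 push3.py
```

```text
n True q~ 0.1549 F.e -1.46 [ 1.4 -1.3  4.4] 0.024502982710904668 17.5917
```

```bash
cat > meas.py <<'E'
from h import *
def meas():
    for c in ("top","scene"):
        im,d=get_image(c); cv2.imwrite(f"pics/last_{c}.png",im[:,:,::-1])
        P=np.zeros(d.shape+(3,)); P[d>0]=pts(c,d,d>0); B=P-o; bx,by,bz=B@e,B@lat,B[...,2]
        k=(d>0)&(bx>.03)&(bx<.14)&(abs(by)<.02)&(bz>.03)&(bz<.06)
        print(c,k.sum(),"body x",np.percentile(bx[k],[1,5,50,95,99]).round(4) if k.any() else '',"top z",np.percentile(bz[k],95).round(4) if k.any() else '')
        k=(d>0)&(bx>.03)&(bx<.12)&(abs(by)<.01); h=[(round(x,3),np.median(bz[k&(abs(bx-x)<.002)]).round(3)) for x in np.arange(.03,.13,.006) if (k&(abs(bx-x)<.002)).any()]; print("  ",[(float(a),float(b)) for a,b in h])
        for r in masks_of("grey_plug",c)[:1]: m=r["mask"]&(d>0); print("  net",round(r["confidence"],2),r["rect"],np.percentile(bx[m],[1,50,99]).round(4),np.percentile(by[m],[1,99]).round(3))
if __name__=="__main__": meas()
E
python3 meas.py
```

```text
top 0 body x  top z 
   [(0.03, 0.103), (0.036, 0.1), (0.042, 0.102), (0.048, 0.101), (0.054, 0.101), (0.06, 0.102), (0.066, 0.102), (0.072, 0.101), (0.078, 0.102), (0.084, 0.101), (0.09, 0.102), (0.096, 0.101), (0.102, 0.101), (0.108, 0.102), (0.114, 0.102), (0.12, 0.101)]
  net 0.65 [342.1, 235.5, 379.6, 253.4] [-0.1706 -0.1375 -0.1046] [0.182 0.218]
scene 137 body x [0.1373 0.1376 0.1385 0.1392 0.1397] top z 0.0578
   [(0.03, 0.102), (0.036, 0.102), (0.042, 0.103), (0.048, 0.102), (0.054, 0.102), (0.06, 0.102), (0.066, 0.102), (0.072, 0.102), (0.078, 0.102), (0.084, 0.102), (0.09, 0.102), (0.096, 0.102), (0.102, 0.102), (0.108, 0.102), (0.114, 0.103), (0.12, 0.102)]
  net 0.33 [323.5, 227.8, 352.1, 252.7] [-0.0724 -0.0228 -0.0013] [0.169 0.212]
```

```bash
python3 - <<'E'
from h import *
im=cv2.imread("pics/last_top.png"); m=camera_model("top"); K,Rm,t=map(np.array,(m["K"],m["R"],m["t"]))
for y in (-.008,-.004,0,.004,.008):
    out=[]
    for x in np.arange(.09,.134,.002):
        c=K@(Rm@(o+x*e+y*lat+.032*UP)+t); u,v=c[:2]/c[2]; p=cv2.getRectSubPix(im,(1,1),(float(u),float(v)))[0,0]; out.append(f"{x*1000:.0f}:{int(p.mean())}/{int(p[2])-int(p[0])}")
    print(y,*out)
c=K@(Rm@(o+.11*e+.05*UP)+t); print(c[:2]/c[2],"px/m",K[0,0]/c[2])
E
```

```text
-0.008 90:108/4 92:108/6 94:108/5 96:106/5 98:108/5 100:107/5 102:101/3 104:100/5 106:100/2 108:98/1 110:98/2 112:104/2 114:103/2 116:102/3 118:102/9 120:106/17 122:103/29 124:104/39 126:114/41 128:131/29 130:153/17 132:163/11 134:165/10
-0.004 90:109/5 92:108/3 94:108/5 96:107/6 98:108/6 100:106/7 102:106/5 104:114/3 106:120/4 108:123/3 110:122/5 112:123/3 114:126/3 116:125/3 118:127/8 120:122/13 122:111/25 124:104/37 126:110/43 128:127/28 130:149/15 132:161/11 134:165/10
0 90:108/6 92:109/5 94:108/4 96:107/5 98:107/5 100:105/5 102:100/5 104:97/4 106:97/2 108:98/2 110:98/1 112:99/2 114:98/2 116:99/3 118:104/7 120:104/17 122:102/31 124:104/41 126:116/42 128:134/30 130:151/16 132:161/11 134:164/11
0.004 90:107/5 92:108/7 94:106/6 96:106/4 98:105/4 100:105/6 102:105/4 104:112/7 106:118/6 108:123/5 110:124/4 112:125/3 114:126/5 116:127/4 118:125/8 120:116/16 122:106/30 124:107/44 126:118/48 128:137/34 130:155/18 132:164/10 134:164/9
0.008 90:105/4 92:103/5 94:105/8 96:102/6 98:102/5 100:100/4 102:99/3 104:93/4 106:95/4 108:98/3 110:96/3 112:94/2 114:93/6 116:93/4 118:95/7 120:99/19 122:98/32 124:101/44 126:113/44 128:131/30 130:150/16 132:164/11 134:163/10
[219.33463466 160.30861846] px/m 519.7707669009259
```

Pins run to about 121 mm, where the brass begins, so the plug is seated. Now I draw the pusher back.

```bash
sed -n '1,6p' push2.py > back.py; cat >> back.py <<'E'
h=move_straight(tcp(.06),q,.07,max_force=18); rep("a",h)
h=move_straight(tcp(.008),q,.06,max_force=18); rep("b",h)
for k in range(8):
    t=(read_state()["eef_pos"]-tcp(0))@e
    h=move_straight(tcp(max(t-.004,-.008)),q,.02,max_force=8); rep("c",h)
    if h or t<-.006: break
im,d=get_image("top"); cv2.imwrite("pics/t7.png",im[:,:,::-1])
E
python3 back.py
```

```text
a False q~ 0.0599 F.e -1.34 [-9.8 -2.6  8.2] 0.024577932296559656 19.4
b False q~ 0.0079 F.e -1.59 [-9.8 -2.9  8.4] 0.024353637327689106 20.4167
c False q~ 0.0039 F.e -0.6 [-8.7 -1.7  8.9] 0.024608388626361964 20.775
c True q~ 0.0011 F.e 1.54 [1.  1.7 4.8] 0.024188070157801854 21.0417
```

```bash
python3 - <<'E'
from h import *
command_gripper(.05); s=read_state(); print(s["contact_force"]); p=s["eef_pos"]; q=s["eef_rot"]
move_straight(p+[0,0,.085],q,.1); move_straight(p+[-.16,-.03,.10],q,.2)
reach([.40,.05,.36],ori(e,0,0).as_quat())
s=read_state(); im,d=get_image("top"); im2,d2=get_image("scene"); print(s["time_s"],s["contact_force"])
hsv=cv2.cvtColor(im,cv2.COLOR_RGB2HSV); P=np.zeros(d.shape+(3,)); P[d>0]=pts("top",d,d>0); B=P-o; bx=B@e
k=(d>0)&(bx<-.1)&(bx>-.23)&(abs(B@lat)<.08)&(B[...,2]>.03)&(B[...,2]<.044)&(hsv[...,0]>100)&(hsv[...,0]<130)&(hsv[...,1]>120); print("bluebar",k.sum(),np.percentile(bx[k],[2,98]).round(4),"(was -.1941,-.171)")
for r in masks_of("black_plug_1","top")[:2]: print(r["confidence"],r["rect"])
cv2.imwrite("pics/end.png",np.vstack([cv2.resize(im[100:210,190:395],(700,300)),cv2.resize(im2[110:270,170:410],(700,300))])[:,:,::-1])
E
```

```text
[ 0.26359974 -0.29310816 -0.04097126]
24.0083 [ 0.01956274  1.12201261 -0.78303505]
bluebar 597 [-0.1956 -0.1724] (was -.1941,-.171)
0.87 [342.0, 235.2, 378.3, 253.5]
0.84 [288.4, 234.6, 325.1, 260.7]
```

View pics/end.png

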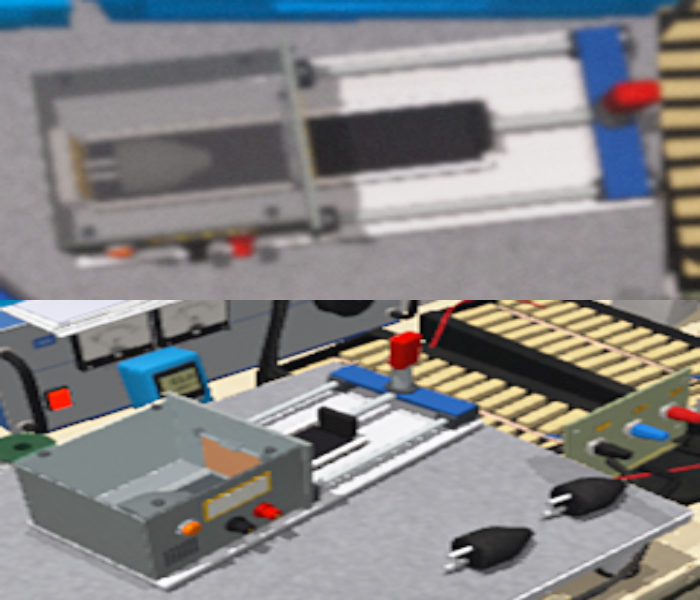

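The plug lies in the box with its pins at the brass plate (90,165). The flap hangs shut in the port, the pusher is fully back, and the black plugs have not moved.

```bash
python3 -c "
from workcell import *
print(finish_job())"
```

```text
the job is handed in; nothing more can be done
None
```

The job is handed in at about 24 s of the 51 s: the grey plug is in the box with its pins at the contact plate, the pusher is drawn fully back, the flap is shut, and the black plugs are where they lay; no verdict was returned.

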